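# Fit the loaded vial carousel on the sample changer

## Robot

A 6-joint arm with a two-finger parallel gripper is mounted at the origin on the work surface. World frame = base frame: x ahead of the robot, y to its left, z up, the work surface at z = 0. Lengths are in m, angles in rad, forces in N, time in s.
With the tool pointing down it reaches from about 0.25 to 0.775 m from the base axis. Payload 4 kg.
Tool frame: the origin (TCP) lies at the very end of the fingers, on their centre line; the grasp point (between the pads) lies 19 mm behind it; z points along the fingers, y is the line along which they close (so a half turn about z gives the same grasp; the last joint's range is limited). The gripper opens to 94 mm and grips with 3 to 60 N. Pads are 16 mm wide; open, the fingers measure 119 mm over their backs; the gripper's body (75 mm by 177 mm) begins 78 mm behind the grasp point.
Start: joints at [-1.215, 0.087, 1.371, -0, 1.684, -0.103], TCP at [0.244, -0.493, 0.206] pointing down, gripper open.
Joint ranges: [-3.1, 3.1], [-0.76, 2.03], [0.27, 2.55], [-1.08, 4.22], [0.17, 2.65], [-2.57, 2.57]. Speed limits (rad/s): [2.79, 2.79, 3.14, 3.14, 3.14, 3.14].

## Interface

Orientations are given as a unit quaternion [w, x, y, z].
In Python, from cell import r gives the robot as it stands.
- The arm moves only by the tool carry_out, never from a script. Its arguments are lists of equal length, an entry for each row: "claw": the opening, from 0 (shut) to 1 (fully open); "travel": the shift along the world's x, y, z in cm, a list of three; "twist": the turn, a rotation vector about the world's x, y, z in degrees, a list of three. In form: {"claw": [claw, ...], "travel": [[x, y, z], ...], "twist": [[ax, ay, az], ...]}. A call has 1 to 10 rows; each row is the pose to reach, as a shift and turn from the pose commanded when the call began; what a row does not reach only later rows make up. A row lasts 1/10 s, in which the tool goes at most 50 mm and 8.59 degrees, less where a joint would pass 70% of its speed; a pose out of reach is approached as far as the arm can. A call with a gripper value outside its range is refused whole. The fingers move at their own pace and stop on an object; "grip_force" is the grip in N (left out, the last holds). Time passes only in rows, so rows that repeat a pose let the fingers close. It gives the time, the measured TCP pose, the force, the opening and the grip force at its end, in the units of the state.
- r.observe(): the state, without advancing time (a new reading comes with each control period).
- r.capture(name): name is "scene" or "side" or "wrist"; returns (picture, depth): 480x640x3 uint8, red, green, blue; 480x640 float32, m along the optical axis (not along the pixel's ray), 0 where there is no reading.
- r.camera_params(name): a dict with "fx", "fy", "cx", "cy" (pixels), "camera_from_world" (4x4, takes a point from world to camera coordinates); the wrist camera has in their place "mount" (4x4, takes a point from camera to tool coordinates, whose origin is the TCP and whose axes are the flange's). Camera axes: x right, y down, z forward; pixel columns grow to the right and rows downward; lengths in m; the calibration is good to about 2 mm. The wrist camera is an equidistant fisheye: a pixel r from the principal point sees the ray r / f radians off the axis. A picture is of the moment at which its call begins: read the wrist's pose just before it. camera_params takes no time and is no camera call.
- r.job_done(): hands the job in; it is judged then, once.
The state is a dict: "time_s": time; "joint_pos": joint angles; "joint_vel": joint speeds; "effort": joint torques, N m; "eef_pos": TCP position; "tcp_rot": TCP orientation; "wrist_force": force on the tool from outside, world axes, zero at the start; "torque": the same for the moment, N m; "grip_width": opening from 0.0 (shut) to 1.0 (fully open); "finger_force": force on a finger pad.
Only numpy, scipy, OpenCV 4.12 (cv2) and the standard library are available. Lean on these libraries where they do the work, as an engineer would, in place of code of your own. Each camera call takes 0.05 s, during which the arm holds its last target. There are 200 camera calls.

## Task

Swing the sample changer's needle arm out of the way, set the loaded vial carousel on the turntable so that it sits fully home over both the central shaft and the red drive pin, let go of it, then swing the needle arm back in over the vials until it is against its stop. Keep the carousel upright, lower it rather than let it drop, and leave the tub and the two bottles where they stand.

Things in the scene. Friction and masses are not known exactly. Their poses are not given: they have to be found in the camera images.
- carousel: the loaded vial carousel, loose, about 0.55 kg, standing upright on the bench: white round lower plate 152 mm across, 10 mm thick, white upper deck at 34 to 39 mm, six capped amber vials fixed in it (tops at 70 mm), black square grip head on a central stem. Origin: centre of its underside, z up, +x towards its pin slot. On its axis a bore 19 mm across, 48 mm deep, open below, takes the shaft
- carousel_grip (a point): centre of the carousel's black square grip head (26 by 26 mm, sides along the carousel's x and y, from 83 to 125 mm above the underside); this point is 105 mm above the origin. Can be gripped from above in four ways, a quarter turn apart; fingertips must stay above the vial caps (70 mm)
- carousel_slot (a point): centre of the slot for the drive pin, at underside level, 38 mm from the carousel's axis along its +x: through the lower plate, 14 mm radial by 11 mm wide. Above it the upper deck is cut away (a 30 degree gap edged by two red stripes)
- changer: the sample changer, fixed to the bench: white and red housing 190 mm (its x) by 320 mm (its y from -105 to +215 mm), 70 mm high. Origin at bench level under the turntable's axis, z up. At its +y end a grey tower (x -38 to +62 mm, y +132 to +204 mm) rises to 155 mm and carries the needle arm
- seat (a point): centre of the turntable's flat top (aluminium disc 144 mm across, 78 mm above the bench), where the carousel's underside must rest; its x axis points to the drive pin. The turntable starts at widely different angles; its motor holds it (turns about the vertical only from about 0.3 N m)
- shaft_top (a point): top of the central steel shaft: 16 mm diameter, 45 mm above the seat, with a tapered nose (6 mm across at the top, full diameter 11 mm lower)
- drive_pin (a point): top of the red drive pin: 8 mm diameter, standing 14 mm above the seat with a 4 mm tapered nose, 38 mm from the shaft's axis
- needle_arm (a joint): angle of the needle arm about its vertical pivot: 0 = against its stop, along the changer's -y, needle over the vial ring; grows as it swings towards the changer's -x (clockwise from above), up to 1.75 rad. Clear of the carousel from about 0.9 rad. Friction 0.12 N m; stays where left. Reaches 125 mm from the pivot, underside just above the vial caps
- swing_post (a point): on the red upright finger post of the needle arm: a round post 20 mm in diameter and 38 mm tall (189 to 227 mm above the bench), 80 mm from the pivot; this point is on its axis, 216 mm above the bench. Pinch it from above, or push it
- swing_pivot (a point): on the pivot axis of the needle arm, 156 mm above the bench; the pivot hub is 48 mm across and reaches 199 mm above the bench
- tub: bystander: white tub with red label and lid, 96 mm across, 105 mm high, loose. Origin: centre of its underside
- amber_bottle: bystander: full one-litre amber bottle, 92 mm across, 225 mm high, loose. Origin: centre of its underside
- blue_bottle: bystander: blue bottle with white cap, 64 mm across, 170 mm high, loose. Origin: centre of its underside

How it is judged:
By the outcome, as a careful person would: the job done as asked, in the order asked, and still so for the second after the job is handed in, with the robot touching nothing.
It also fails if it takes over 70 s, if anything falls off the work surface, if the arm or the gripper's body presses on something with over 40 N, if the wrist force passes 120 N, or if a joint passes its speed limit or range.

## Working session

There is one attempt and no reset: what is moved stays moved. The work goes in short steps, Python scripts to look and compute and a tool call to move; the robot and the scene stay as the last step left them, time stands still between calls to the robot, and variables do not carry over. Pictures are saved under pics/ and viewed, at most 10 in all, crops included, and the job is handed in when it is done.

Besides the shell and the picture viewer there is one more tool, called after "Request:" as a command line: name --argument value ..., lists and objects as JSON in quotes. carry_out: Moves the arm, as the interface text tells. Its arguments: {"type":"object","properties":{"claw":{"type":"array","items":{"type":"number"}},"travel":{"type":"array","items":{"type":"array","items":{"type":"number"}}},"twist":{"type":"array","items":{"type":"array","items":{"type":"number"}}},"grip_force":{"type":"number"}},"required":["claw","travel","twist"]}

```bash
mkdir -p pics; ls; cat > h.py <<'E'
import numpy as np, cv2
from cell import r
def save(n,img): cv2.imwrite(f'pics/{n}.png',img[:,:,::-1])
def pts(name,depth):
    p=r.camera_params(name); v,u=np.mgrid[0:480,0:640]
    c=np.stack([(u-p['cx'])/p['fx']*depth,(v-p['cy'])/p['fy']*depth,depth],-1)
    W=np.linalg.inv(np.array(p['camera_from_world'])); return c@W[:3,:3].T+W[:3,3]
E
python3 - <<'E'
from h import *
np.set_printoptions(precision=4,suppress=True)
for n in ('scene','side'):
    im,d=r.capture(n); save(n,im); np.savez(f'pics/{n}.npz',im=im,d=d)
    p=r.camera_params(n); print(n,p['fx'],p['cx'],np.linalg.inv(p['camera_from_world']))
o=r.observe(); print(o)
print(r.camera_params('wrist'))
E
```

```text
pics
scene 487.0077033714805 325.14270800559297 [[ 0.513   0.6168 -0.597   1.2233]
 [ 0.8584 -0.3668  0.3587 -0.451 ]
 [ 0.0023 -0.6965 -0.7176  1.0369]
 [ 0.      0.      0.      1.    ]]
side 540.7388855864622 323.27930684143763 [[ 0.9979 -0.0527  0.0377  0.4189]
 [-0.0621 -0.6092  0.7906 -0.9805]
 [-0.0187 -0.7913 -0.6112  0.8958]
 [ 0.      0.      0.      1.    ]]
{'time_s': 0.1, 'joint_pos': array([-1.2151,  0.0879,  1.3721,  0.    ,  1.6836, -0.1031]), 'joint_vel': array([-0.0016, -0.0022, -0.0019,  0.0002, -0.0001, -0.0004]), 'effort': array([  0.0032, -34.1253, -30.3302,   0.0721,   0.0304,  -0.0001]), 'eef_pos': array([ 0.2434, -0.4927,  0.2044]), 'tcp_rot': array([-0.001 ,  0.9738,  0.2274, -0.0001]), 'wrist_force': array([-0.7515, -0.2943,  0.5019]), 'torque': array([-0.0329,  0.022 , -0.0072]), 'finger_force': 0.0, 'grip_width': 0.998245786659252}
{'fx': 371.64829954431775, 'fy': 371.64829954431775, 'cx': 322.6009782844809, 'cy': 241.45938396244384, 'mount': array([[ 0.0001, -0.9724, -0.2334,  0.0678],
       [ 1.    ,  0.0002, -0.0005, -0.0006],
       [ 0.0005, -0.2334,  0.9724, -0.1797],
       [ 0.    ,  0.    ,  0.    ,  1.    ]])}
```

View pics/scene.png

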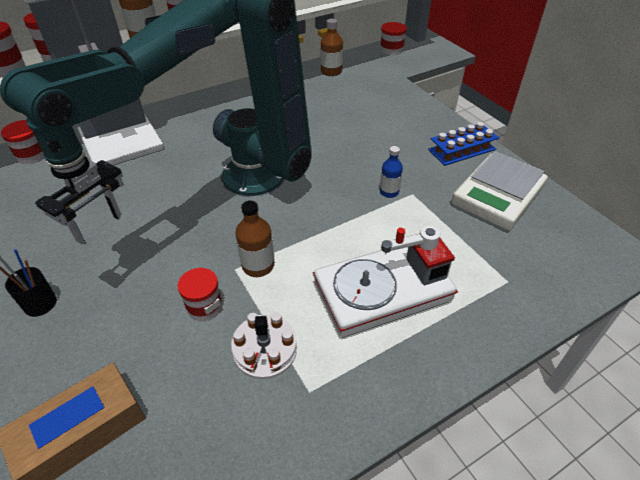

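View pics/side.png

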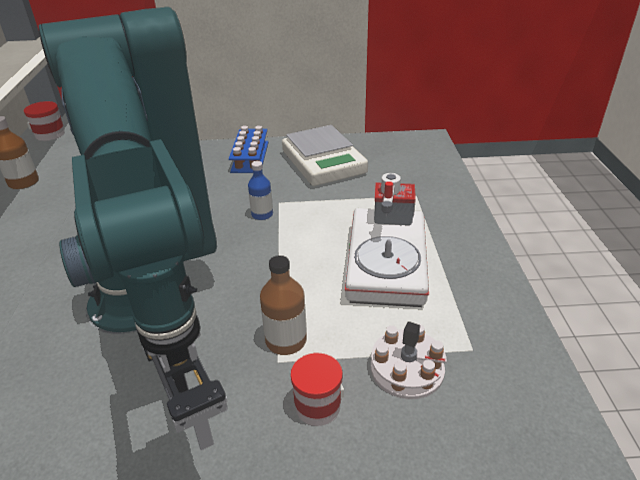

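The scene view shows the carousel at (264,345) with its grip head at (262,325). It also shows the turntable at (365,283) with the pin near (360,292), the post at (401,234) and the hub at (431,236). The side view shows the turntable at (388,257), pin (398,261), post (388,188), hub (391,180) and grip head (411,334).

```bash
cat > m.py <<'E'
from h import *
np.set_printoptions(precision=4,suppress=True)
Z={n:np.load(f'pics/{n}.npz') for n in('scene','side')}
def box(n,u0,u1,v0,v1):
    im,d=Z[n]['im'],Z[n]['d']; P=pts(n,d)[v0:v1,u0:u1]; I=im[v0:v1,u0:u1].astype(int)
    ok=d[v0:v1,u0:u1]>0; return P[ok],I[ok]
red=lambda I:(I[:,0]>110)&(I[:,1]<60)&(I[:,2]<60)
def circ(x):  # ellipse fit of hull in xy (fits a circle seen from above)
    (c,R)=cv2.minEnclosingCircle((x[:,:2]*1000).astype(np.float32)); return np.array(c)/1000,R
for n,bt,bp,bh,bc,bpin in (('scene',(325,405,255,312),(392,410,225,246),(415,445,225,245),(225,305,305,380),(345,372,280,302)),
                      ('side',(350,424,232,280),(380,396,180,208),(380,404,170,190),(365,450,315,396),(392,406,256,268))):
    print(n)
    P,I=box(n,*bt); k=abs(P[:,2]-.078)<.004; h=P[k]; print(' table',len(h),h.mean(0),circ(h))
    P,I=box(n,*bt); k=(P[:,2]>.112)&(P[:,2]<.13); print(' shaft',k.sum(),P[k].mean(0))
    P,I=box(n,*bpin); k=red(I)&(P[:,2]>.07)&(P[:,2]<.1); print(' pin',k.sum(),P[k].mean(0) if k.any() else '',P[k,2].max() if k.any() else '')
    P,I=box(n,*bp); k=red(I)&(P[:,2]>.185); print(' post',k.sum(),P[k].mean(0),np.median(P[k&(P[:,2]>.222)],0))
    P,I=box(n,*bh); k=abs(P[:,2]-.199)<.005; print(' hub',k.sum(),P[k].mean(0),circ(P[k]) if k.any() else '')
    P,I=box(n,*bc); k=(I.max(1)<70)&(P[:,2]>.08)&(P[:,2]<.135); print(' head',k.sum(),P[k].min(0),P[k].max(0))
    k2=(P[:,2]>.120)&(I.max(1)<70); print('  head top',k2.sum(),P[k2].mean(0),cv2.minAreaRect((P[k2,:2]*1000).astype(np.float32)) if k2.any() else '')
    k=(P[:,2]>.003)&(P[:,2]<.014); print('  plate',k.sum(),circ(P[k]))
    k=red(I); print('  stripes',k.sum(),P[k].mean(0),P[k].min(0),P[k].max(0))
for n,b in (('scene',(312,460,240,335)),('side',(340,432,205,308))):
    P,I=box(n,*b); k=abs(P[:,2]-.07)<.004; print(n,'housing',cv2.minAreaRect((P[k,:2]*1000).astype(np.float32)))
for n,bs in (('scene',{'tub':(175,225,265,320),'amb':(232,278,200,280),'blue':(378,405,145,200)}),('side',{'tub':(288,345,350,418),'amb':(255,310,255,355),'blue':(245,275,160,220)})):
    for k,b in bs.items():
        P,I=box(n,*b); P=P[P[:,2]>.02]; print(n,k,circ(P),P[:,2].max())
E
python3 m.py
```

```text
scene
 table 2050 [0.6244 0.0259 0.0776] (array([0.6257, 0.0396]), 113.30879211425781)
 shaft 31 [0.623  0.0259 0.1169]
 pin 4 [ 0.6433 -0.0065  0.0892] 0.0910811585707082
 post 32 [0.6306 0.1107 0.2264] [0.6309 0.1103 0.2267]
 hub 189 [0.65   0.1889 0.1967] (array([0.6491, 0.1893]), 23.649433135986328)
 head 225 [ 0.6085 -0.2735  0.0805] [ 0.6387 -0.2426  0.1291]
  head top 121 [ 0.6233 -0.2574  0.1245] ((622.2138061523438, -256.91387939453125), (24.7851505279541, 26.585071563720703), 64.24922180175781)
  plate 794 (array([ 0.5879, -0.2488]), 135.9866180419922)
  stripes 16 [ 0.667  -0.2872  0.0396] [ 0.6413 -0.3092  0.0374] [ 0.692  -0.2688  0.0419]
side
 table 1968 [0.6213 0.0238 0.0786] (array([0.6227, 0.0368]), 128.29283142089844)
 shaft 35 [0.6207 0.0248 0.1186]
 pin 4 [ 0.6406 -0.0061  0.0873] 0.09223107528821672
 post 73 [0.6295 0.1061 0.215 ] [0.6294 0.1078 0.2282]
 hub 144 [0.6495 0.188  0.1987] (array([0.6494, 0.1891]), 25.446245193481445)
 head 313 [ 0.6052 -0.2743  0.0811] [ 0.6377 -0.2438  0.1299]
  head top 136 [ 0.6205 -0.2598  0.1258] ((621.0007934570312, -258.610382
[... 203 characters left out ...]
-0.2601  0.0596]
scene housing ((631.7017211914062, 80.70703887939453), (316.3249206542969, 186.98898315429688), 80.24469757080078)
side housing ((630.2347412109375, 81.67932891845703), (322.6053466796875, 187.9089813232422), 80.4655990600586)
scene tub (array([ 0.4323, -0.3357]), 49.86735153198242) 0.11037701570823566
scene amb (array([ 0.3736, -0.1574]), 46.58550262451172) 0.23087818802509352
scene blue (array([0.308 , 0.3372]), 34.12550354003906) 0.17209403394724188
side tub (array([ 0.4309, -0.3353]), 49.85924530029297) 0.11054847243470522
side amb (array([ 0.3828, -0.2123]), 87.73509216308594) 0.23026193681607388
side blue (array([0.2864, 0.4611]), 157.2714385986328) 0.17594440533855626
```

Request:
carry_out --claw '[0.6,0.6,0.6,0.6,0.6,0.6,0.6,0.6,0.6,0.6]' --travel '[[0,0,4.5],[1,1.5,9],[3.5,5.5,10],[6,9.5,10],[8.5,13.5,10],[11,17.5,10],[13.5,21.5,10],[16,25.5,10],[18.5,29.5,10],[21,33.5,10]]' --twist '[[0,0,5],[0,0,10],[0,0,15],[0,0,20],[0,0,25],[0,0,30],[0,0,35],[0,0,40],[0,0,45],[0,0,50]]'

```text
time_s: 1.1
eef_pos: [0.4541, -0.1563, 0.3051]
tcp_rot: [-0.0, 0.785, 0.619, -0.0]
wrist_force: [0.2, -0.3, -0.4]
grip_width: 0.599
finger_force: 0.0
```

Request:
carry_out --claw '[0.6,0.6,0.6,0.6,0.6,0.6,0.6,0.6,0.6,0.6]' --travel '[[2.5,4,0],[5,8,0],[7.5,12,0],[10,16,0],[12.5,20,0],[15,24,-1],[17.6,26.7,-2],[17.6,26.7,-2],[17.6,26.7,-2],[17.6,26.7,-2]]' --twist '[[0,0,0],[0,0,0],[0,0,0],[0,0,0],[0,0,0],[0,0,0],[0,0,0],[0,0,0],[0,0,0],[0,0,0]]'

```text
time_s: 2.1
eef_pos: [0.6292, 0.1079, 0.2861]
tcp_rot: [0.0, 0.787, 0.617, 0.0]
wrist_force: [-0.2, 0.2, 0.2]
grip_width: 0.602
finger_force: 0.0
```

Request:
carry_out --claw '[0.6,0.6,0.6,0.3,0.2,0.15,0.15,0.15]' --travel '[[0,0,-4],[0,0.1,-7],[0,0.1,-8.6],[0,0.1,-8.6],[0,0.1,-8.6],[0,0.1,-8.6],[0,0.1,-8.6],[0,0.1,-8.6]]' --twist '[[0,0,0],[0,0,0],[0,0,0],[0,0,0],[0,0,0],[0,0,0],[0,0,0],[0,0,0]]' --grip_force 8

```text
time_s: 2.9
eef_pos: [0.6297, 0.1098, 0.2011]
tcp_rot: [0.0, 0.786, 0.618, 0.001]
wrist_force: [-3.1, 1.4, 2.0]
grip_width: 0.21
finger_force: 2.2
```

Request:
carry_out --claw '[0.15,0.15,0.15,0.15,0.15,0.15,0.15,0.15,0.15,0.15]' --travel '[[-1.09,0.35,0],[-2.12,0.85,0],[-3.07,1.49,0],[-3.92,2.25,0],[-4.66,3.12,0],[-5.27,4.1,0],[-5.75,5.13,0],[-6.06,6.24,0],[-6.23,7.37,0],[-6.23,8.52,0]]' --twist '[[0,0,-8],[0,0,-16],[0,0,-24],[0,0,-32],[0,0,-40],[0,0,-48],[0,0,-56],[0,0,-64],[0,0,-72],[0,0,-80]]'

```text
time_s: 3.9
eef_pos: [0.5656, 0.1943, 0.201]
tcp_rot: [0.001, 0.999, -0.036, -0.001]
wrist_force: [-5.0, -2.7, 4.0]
grip_width: 0.209
finger_force: 8.0
```

Request:
carry_out --claw '[0.3,0.5,0.6,0.6,0.6,0.6]' --travel '[[0,0,0],[0,0,0],[0,0,0],[0,0,4],[0,0,8],[0,0,9]]' --twist '[[0,0,0],[0,0,0],[0,0,0],[0,0,0],[0,0,0],[0,0,0]]'

```text
time_s: 4.5
eef_pos: [0.569, 0.195, 0.2952]
tcp_rot: [-0.001, 0.999, -0.032, 0.005]
wrist_force: [0.2, -1.0, 0.3]
grip_width: 0.6
finger_force: 0.0
```

Request:
carry_out --claw '[0.6,0.6,0.6,0.6,0.6,0.6,0.6]' --travel '[[1.2,-4,3.5],[2.5,-8,3.5],[3.8,-12.5,3.5],[5.2,-17,3.5],[5.2,-17,3.5],[5.2,-17,3.5],[5.2,-17,3.5]]' --twist '[[0,0,8],[0,0,16],[0,0,24],[0,0,32],[0,0,36],[0,0,36],[0,0,36]]'

```text
time_s: 5.2
eef_pos: [0.6192, 0.0251, 0.3239]
tcp_rot: [-0.0, 0.961, 0.278, -0.0]
wrist_force: [-0.8, 0.8, 0.2]
grip_width: 0.599
finger_force: 0.0
```

```bash
cat >> h.py <<'E'
from scipy.spatial.transform import Rotation as Ro
def wrist(name):
    o=r.observe(); im,d=r.capture('wrist'); save(name,im)
    p=r.camera_params('wrist'); q=o['tcp_rot']; T=np.eye(4)
    T[:3,:3]=Ro.from_quat([q[1],q[2],q[3],q[0]]).as_matrix(); T[:3,3]=o['eef_pos']
    T=T@np.array(p['mount']); v,u=np.mgrid[0:480,0:640]
    x=(u-p['cx'])/p['fx']; y=(v-p['cy'])/p['fy']; a=np.hypot(x,y)+1e-9
    ray=np.stack([np.tan(a)*x/a,np.tan(a)*y/a,np.ones_like(a)],-1)
    ray=ray@T[:3,:3].T; return im,d,ray,T[:3,3],o
def at(ray,c,z): return c+ray*((z-c[2])/ray[...,2])[...,None]
E
python3 - <<'E'
from h import *
np.set_printoptions(precision=4,suppress=True)
im,d,ray,c,o=wrist('w1'); print(o['eef_pos'],c)
P=c+ray*d[...,None]; np.savez('pics/w1.npz',im=im,d=d,ray=ray,c=c)
I=im.astype(int); near=np.hypot(P[...,0]-.622,P[...,1]-.0255)
m=(I[...,0]>100)&(I[...,1]<70)&(I[...,2]<70)&(near<.06)&(d>0)
n,l,s,cc=cv2.connectedComponentsWithStats(m.astype(np.uint8))
for i in range(1,n):
    if s[i,4]>8: q=P[l==i]; print('red',s[i,4],cc[i],q.mean(0),q[:,2].max(),q[q[:,2]>q[:,2].max()-.002].mean(0))
k=(near<.025)&(P[...,2]>.118)&(d>0); print('shaft',k.sum(),P[k].mean(0), np.argwhere(k).mean(0)[::-1])
k=(near<.1)&(abs(P[...,2]-.078)<.0025)&(d>0); print('disc',k.sum(),P[k].mean(0))
E
```

```text
[0.6192 0.0251 0.3239] [0.6765 0.0617 0.5035]
shaft 9548 [0.6391 0.0365 0.4502] [330.6416 423.5281]
disc 11440 [0.6212 0.0295 0.0783]
```

View pics/w1.png

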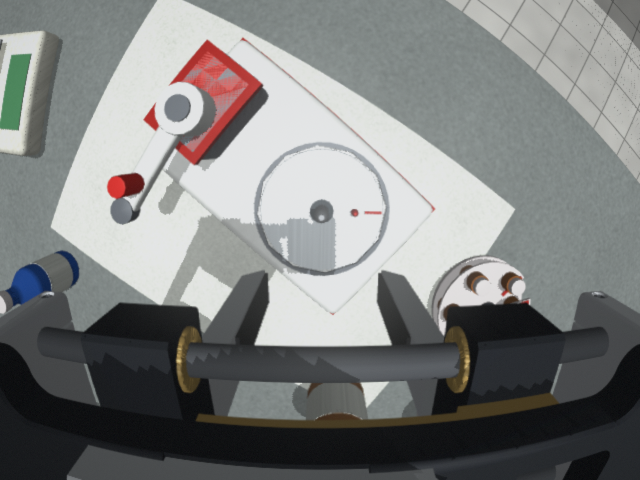

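The needle arm is swung well clear. The shaft is at (321,210), the pin at (354,212), its red radial mark at (364–381,212) and the disc rim centre near (321,210).

```bash
python3 - <<'E'
from h import *
np.set_printoptions(precision=4,suppress=True)
Z=np.load('pics/w1.npz'); im,d,ray,c=[Z[k] for k in('im','d','ray','c')]; I=im.astype(int)
hit=lambda u,v,z:at(ray[int(round(v)),int(round(u))],c,z)
print('depth at',c+ray[208,321]*d[208,321],c+ray[212,354]*d[212,354])
m=np.zeros(d.shape,bool); m[195:230,345:385]=1
m&=(I[...,0]>1.6*I[...,1])&(I[...,0]>60)
n,l,s,cc=cv2.connectedComponentsWithStats(m.astype(np.uint8))
for i in range(1,n):
    if s[i,4]>4: print('red',s[i],cc[i],'z.088',hit(*cc[i],.088),'z.078',hit(*cc[i],.078))
# shaft dark blob
m=np.zeros(d.shape,bool); m[190:230,300:342]=1
m&=I.max(-1)<125; n,l,s,cc=cv2.connectedComponentsWithStats(m.astype(np.uint8))
for i in range(1,n):
    if s[i,4]>30: print('dark',s[i],cc[i],'z.1',hit(*cc[i],.1),'top',hit(*cc[i],.123))
P=c+ray*d[...,None]; near=np.hypot(P[...,0]-.622,P[...,1]-.0255)
k=(near<.03)&(P[...,2]>.117)&(P[...,2]<.13)&(d>0); print('shaft top depth',k.sum(),P[k].mean(0),np.argwhere(k).mean(0)[::-1])
# disc edge by depth step: .078 vs .070
k=((near<.09)&(P[...,2]>.075)&(P[...,2]<.082)).astype(np.uint8)
k=cv2.morphologyEx(k,cv2.MORPH_OPEN,np.ones((5,5)))
ct=max(cv2.findContours(k,0,1)[0],key=cv2.contourArea); ct=cv2.convexHull(ct)[:,0]
E=np.array([hit(u,v,.078) for u,v in ct]); 
A=np.c_[2*E[:,:2],np.ones(len(E))]; x=np.linalg.lstsq(A,(E[:,:2]**2).sum(1),rcond=None)[0]; print('disc circle',x[:2],np.sqrt(x[2]+x[0]**2+x[1]**2))
cv2.imwrite('pics/w1c.png',cv2.resize(im[150:270,260:420,::-1],(800,600),interpolation=2))
E
```

```text
depth at [0.6263 0.0325 0.1092] [ 0.6401 -0.0023  0.0929]
red [353 211   5   5  19] [354.7895 213.    ] z.088 [ 0.6394 -0.0046  0.088 ] z.078 [ 0.6385 -0.0062  0.078 ]
red [365 212  16   2  22] [373.8636 212.2727] z.088 [ 0.652  -0.0223  0.088 ] z.078 [ 0.6514 -0.0244  0.078 ]
dark [310 201  22  22 331] [320.8459 210.8308] z.1 [0.6223 0.0301 0.1   ] top [0.6254 0.0319 0.123 ]
shaft top depth 94 [0.6204 0.0288 0.1206] [320.9255 216.1809]
disc circle [0.6199 0.0284] 0.07153158512813813
```

View pics/w1c.png

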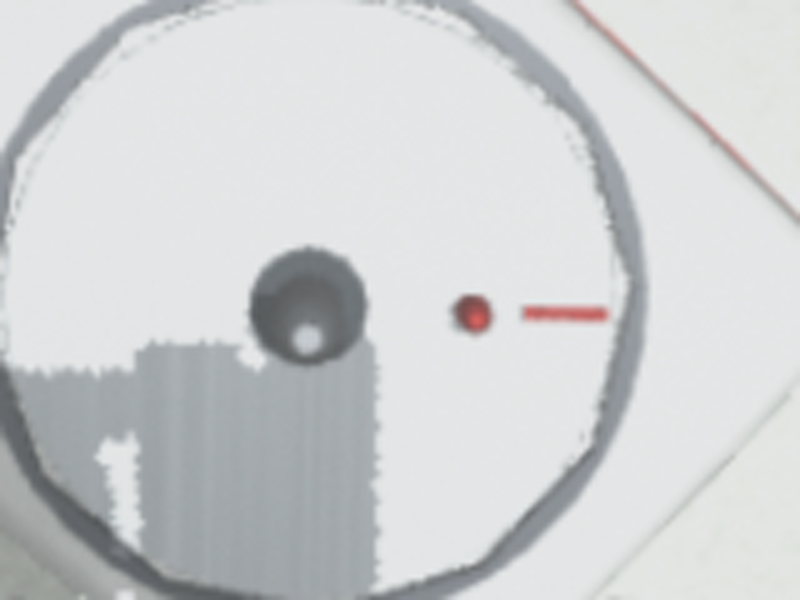

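The crop shows the shaft's lit top at (321.4,217.6) full-frame. The pin is at (355,213), and its mark points the same way as the line from shaft to pin.

Request:
carry_out --claw '[0.6,0.6,0.6,0.6,0.6,0.6,0.6,0.6,0.6]' --travel '[[0,-4,0],[0,-8,0],[0,-12,0],[0,-16,0],[0,-20,0],[0.1,-24,0],[0.2,-28.4,0],[0.2,-28.4,0],[0.2,-28.4,0]]' --twist '[[0,0,5],[0,0,10],[0,0,15],[0,0,20],[0,0,25],[0,0,29],[0,0,29],[0,0,29],[0,0,29]]'

```text
time_s: 6.15
eef_pos: [0.6214, -0.2587, 0.3238]
tcp_rot: [-0.001, 0.861, 0.509, -0.0]
wrist_force: [0.0, 0.2, 0.3]
grip_width: 0.595
finger_force: 0.0
```

```bash
python3 - <<'E'
from h import *
np.set_printoptions(precision=4,suppress=True)
im,d,ray,c,o=wrist('w2'); print(o['eef_pos'],o['tcp_rot'])
np.savez('pics/w2.npz',im=im,d=d,ray=ray,c=c)
P=c+ray*d[...,None]; I=im.astype(int); near=np.hypot(P[...,0]-.622,P[...,1]+.258)
k=(near<.035)&(abs(P[...,2]-.125)<.004)&(d>0)
ct=max(cv2.findContours(k.astype(np.uint8),0,1)[0],key=cv2.contourArea)[:,0]
E=np.array([at(ray[v,u],c,.125) for u,v in ct]); print('head',k.sum(),P[k].mean(0),cv2.minAreaRect((E[:,:2]*1000).astype(np.float32)),np.argwhere(k).mean(0)[::-1])
m=(I[...,0]>1.6*I[...,1])&(I[...,0]>80)&(I[...,2]<90)&(near<.09)&(abs(P[...,2]-.039)<.008)
n,l,s,cc=cv2.connectedComponentsWithStats(m.astype(np.uint8))
for i in range(1,n):
    if s[i,4]>8: q=P[l==i]; h=at(ray[l==i],c,.039); print('red',s[i],cc[i],q.mean(0),h.mean(0))
E
```

```text
[ 0.6214 -0.2587  0.3238] [-0.0006  0.8605  0.5094 -0.0001]
head 602 [ 0.6204 -0.256   0.1252] ((620.5958862304688, -255.71250915527344), (25.19890594482422, 24.95342445373535), 61.23482894897461) [320.9618 218.3721]
red [351 195   4   3   9] [352.3333 196.1111] [ 0.6611 -0.2627  0.0402] [ 0.6611 -0.2629  0.039 ]
red [348 218   8   3  15] [351.4667 219.    ] [ 0.6464 -0.2879  0.0403] [ 0.6464 -0.2882  0.039 ]
red [367 222   8   5  14] [370.5714 224.2857] [ 0.6648 -0.3057  0.0401] [ 0.6648 -0.306   0.039 ]
```

View pics/w2.png

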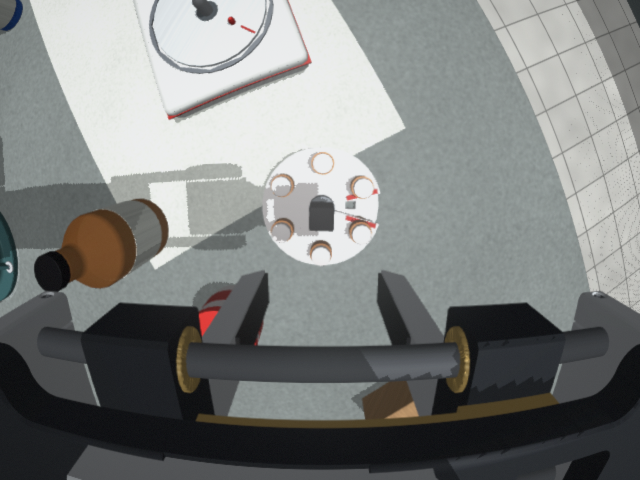

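The view shows the grip head at (321,218), the same place relative to the tool as the shaft was, and the slot gap at (350,205) to its right. The tool is already square to the head, so I grasp now.

Request:
carry_out --claw '[0.6,0.6,0.6,0.6,0.6,0.6,0.6,0.6]' --travel '[[0,0.1,-5],[0,0.1,-10],[0,0.1,-15],[0,0.1,-19],[0,0.1,-22],[0,0.1,-23.3],[0,0.1,-23.6],[0,0.1,-23.6]]' --twist '[[0,0,0],[0,0,0],[0,0,0],[0,0,0],[0,0,0],[0,0,0],[0,0,0],[0,0,0]]'

```text
time_s: 7.0
eef_pos: [0.6223, -0.2573, 0.0902]
tcp_rot: [0.001, 0.86, 0.51, 0.001]
wrist_force: [0.8, -0.4, -0.1]
grip_width: 0.6
finger_force: 0.0
```

Request:
carry_out --claw '[0.4,0.3,0.2,0.2,0.2,0.2]' --travel '[[0,0,0],[0,0,0],[0,0,0],[0,0,0],[0,0,0],[0,0,0]]' --twist '[[0,0,0],[0,0,0],[0,0,0],[0,0,0],[0,0,0],[0,0,0]]' --grip_force 30

```text
time_s: 7.6
eef_pos: [0.6203, -0.2576, 0.0894]
tcp_rot: [-0.001, 0.86, 0.51, -0.001]
wrist_force: [-4.5, 2.0, 5.3]
grip_width: 0.276
finger_force: 29.9
```

Request:
carry_out --claw '[0.2,0.2,0.2,0.2,0.2,0.2,0.2,0.2,0.2,0.2]' --travel '[[0,0,1.5],[0,0,4.5],[0,0,8],[0,0,12],[0,0,16],[0,3,17],[0,7,17],[0,11,17],[0,15,17],[0,19,17]]' --twist '[[0,0,0],[0,0,0],[0,0,0],[0,0,0],[0,0,0],[0,0,-6],[0,0,-12],[0,0,-18],[0,0,-24],[0,0,-30]]'

```text
time_s: 8.6
eef_pos: [0.6212, -0.0665, 0.2576]
tcp_rot: [-0.0, 0.964, 0.267, -0.0]
wrist_force: [1.1, 0.5, -5.2]
grip_width: 0.276
finger_force: 30.0
```

Request:
carry_out --claw '[0.2,0.2,0.2,0.2,0.2,0.2,0.2]' --travel '[[0,4,0],[0,7,0],[0,9,-1],[0,9.4,-2],[0,9.4,-3],[0,9.4,-3],[0,9.4,-3]]' --twist '[[0,0,0],[0,0,0],[0,0,0],[0,0,0],[0,0,0],[0,0,0],[0,0,0]]'

```text
time_s: 9.3
eef_pos: [0.6211, 0.0246, 0.2276]
tcp_rot: [0.0, 0.963, 0.269, -0.001]
wrist_force: [0.5, 0.5, -4.2]
grip_width: 0.275
finger_force: 30.0
```

```bash
python3 - <<'E'
from h import *
np.set_printoptions(precision=4,suppress=True)
im,d,ray,c,o=wrist('w3'); print(o['eef_pos'],o['tcp_rot'],o['wrist_force'])
np.savez('pics/w3.npz',im=im,d=d,ray=ray,c=c)
cv2.imwrite('pics/w3c.png',cv2.resize(im[110:290,220:460,::-1],(800,600),interpolation=2))
E
```

```text
[0.6211 0.0246 0.2276] [ 0.      0.9632  0.2687 -0.0008] [ 0.4912  0.4512 -4.1876]
```

View pics/w3c.png

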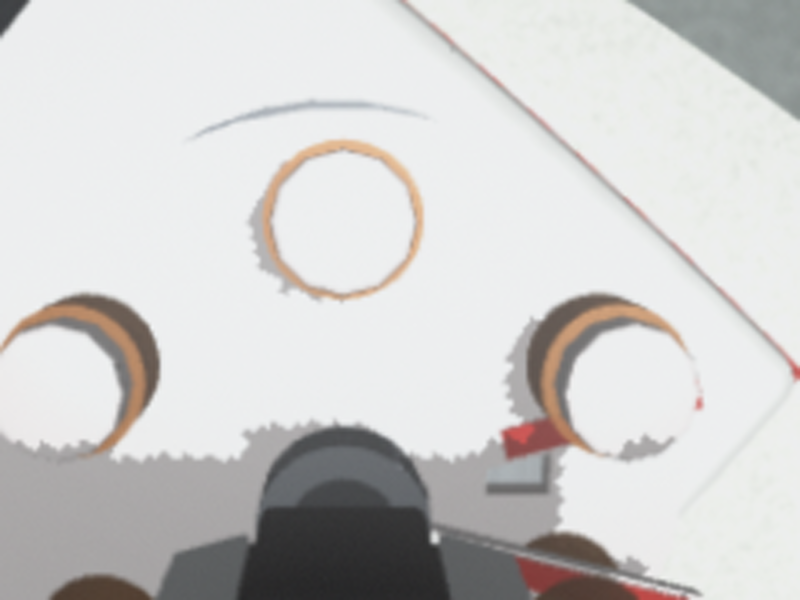

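Crop of the wrist view: the slot is at (375,252) full-frame, square to the tool, with nothing unexpected. I'll lower in stages and watch the forces.

Request:
carry_out --claw '[0.2,0.2,0.2,0.2,0.2]' --travel '[[0,0,-1],[0,0,-1.7],[0,0,-2.3],[0,0,-2.7],[0,0,-2.7]]' --twist '[[0,0,0],[0,0,0],[0,0,0],[0,0,0],[0,0,0]]'

```text
time_s: 9.85
eef_pos: [0.6209, 0.0265, 0.2004]
tcp_rot: [-0.001, 0.963, 0.27, -0.001]
wrist_force: [-0.3, 1.2, -5.4]
grip_width: 0.275
finger_force: 30.0
```

Request:
carry_out --claw '[0.2,0.2,0.2,0.2]' --travel '[[0,0,-0.4],[0,0,-0.8],[0,0,-1.3],[0,0,-1.3]]' --twist '[[0,0,0],[0,0,0],[0,0,0],[0,0,0]]'

```text
time_s: 10.25
eef_pos: [0.6211, 0.0265, 0.1875]
tcp_rot: [-0.0, 0.963, 0.27, -0.0]
wrist_force: [-0.8, 1.5, -6.3]
grip_width: 0.276
finger_force: 30.0
```

```bash
python3 - <<'E'
from h import *
np.set_printoptions(precision=4,suppress=True)
im,d,ray,c,o=wrist('w4'); print(o['eef_pos'],o['tcp_rot'],o['wrist_force'],o['torque'])
np.savez('pics/w4.npz',im=im,d=d,ray=ray,c=c)
cv2.imwrite('pics/w4c.png',cv2.resize(im[230:280,345:412,::-1],(800,597),interpolation=2))
E
```

```text
[0.6211 0.0265 0.1875] [-0.0004  0.9629  0.2698 -0.0003] [-0.7666  1.4729 -6.3275] [ 0.5712 -0.0718  0.0023]
```

View pics/w4c.png

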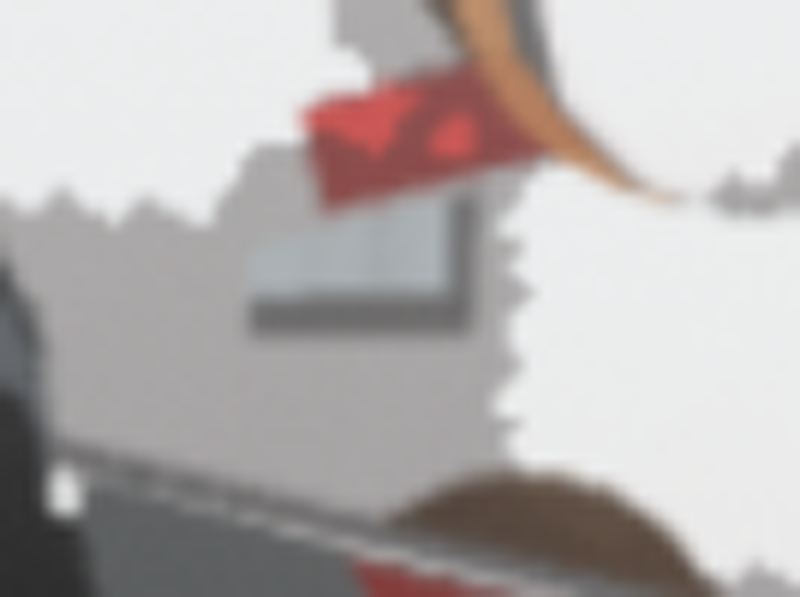

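The slot centre region shows only the bare turntable. The pin doesn't appear on the far side, which fits it lying under the part hidden by the stripe. I'll lower gently and feel for it.

Request:
carry_out --claw '[0.2,0.2,0.2,0.2]' --travel '[[0,0,-0.4],[0,0,-0.7],[0,0,-0.9],[0,0,-0.9]]' --twist '[[0,0,0],[0,0,0],[0,0,0],[0,0,0]]'

```text
time_s: 10.7
eef_pos: [0.6212, 0.0264, 0.1792]
tcp_rot: [-0.0, 0.963, 0.27, -0.0]
wrist_force: [0.3, 2.5, -5.0]
grip_width: 0.276
finger_force: 30.0
```

Request:
carry_out --claw '[0.2,0.2,0.2,0.2]' --travel '[[0,0,-0.2],[0,0,-0.4],[0,0,-0.5],[0,0,-0.5]]' --twist '[[0,0,0],[0,0,0],[0,0,0],[0,0,0]]'

```text
time_s: 11.1
eef_pos: [0.6213, 0.0264, 0.1744]
tcp_rot: [-0.0, 0.963, 0.27, 0.0]
wrist_force: [-1.1, 3.9, -3.9]
grip_width: 0.277
finger_force: 30.0
```

Request:
carry_out --claw '[0.2,0.2,0.2,0.2,0.2]' --travel '[[0,0.1,-0.1],[0,0.1,-0.3],[0,0.1,-0.5],[0,0.1,-0.6],[0,0.1,-0.6]]' --twist '[[0,0,0],[0,0,0],[0,0,0],[0,0,0],[0,0,0]]'

```text
time_s: 11.6
eef_pos: [0.6212, 0.0266, 0.1683]
tcp_rot: [0.0, 0.963, 0.269, -0.0]
wrist_force: [-2.0, 0.4, -3.7]
grip_width: 0.271
finger_force: 30.0
```

Request:
carry_out --claw '[0.2,0.2,0.2]' --travel '[[0,0,-0.1],[0,0,-0.2],[0,0,-0.2]]' --twist '[[0,0,0],[0,0,0],[0,0,0]]'

```text
time_s: 11.9
eef_pos: [0.6212, 0.0266, 0.1682]
tcp_rot: [0.001, 0.963, 0.269, 0.0]
wrist_force: [-5.5, 0.4, 5.3]
grip_width: 0.273
finger_force: 30.0
```

Contact came at the expected seat height (0.168 against 0.1675), so I release.

Request:
carry_out --claw '[0.35,0.5,0.6,0.6,0.6,0.6,0.6,0.6,0.6]' --travel '[[0,0,0.1],[0,0,0.1],[0,0,0.1],[0,0,0.1],[0,0,2],[0,0,6],[0,0,11],[0,0,15.6],[0,0,15.6]]' --twist '[[0,0,0],[0,0,0],[0,0,0],[0,0,0],[0,0,0],[0,0,0],[0,0,0],[0,0,0],[0,0,0]]'

```text
time_s: 12.8
eef_pos: [0.6235, 0.0269, 0.3319]
tcp_rot: [0.003, 0.963, 0.27, 0.008]
wrist_force: [0.8, 0.1, 0.5]
grip_width: 0.601
finger_force: 0.0
```

```bash
python3 - <<'E'
from h import *
np.set_printoptions(precision=4,suppress=True)
im,d,ray,c,o=wrist('w5'); print(o['eef_pos'],o['tcp_rot'])
P=c+ray*d[...,None]; near=np.hypot(P[...,0]-.621,P[...,1]-.028)
def plane(lo,hi,nm):
    k=(near<.078)&(P[...,2]>lo)&(P[...,2]<hi)&(d>0); q=P[k]
    a=np.linalg.lstsq(np.c_[q[:,:2]-[.621,.028],np.ones(len(q))],q[:,2],rcond=None)[0]; print(nm,len(q),np.median(q[:,2]),'tilt deg',np.degrees(a[:2]))
plane(.105,.130,'deck .117'); plane(.138,.160,'caps .148'); plane(.19,.22,'head .203'); 
k=(near<.04)&(P[...,2]>.195)&(P[...,2]<.22)&(d>0); print('head',P[k].mean(0))
I=im.astype(int); rd=(I[...,0]>110)&(I[...,1]<60)&(P[...,2]>.185)&(P[...,2]<.24)&(d>0)&(near>.1); print('post',rd.sum(),np.median(P[rd],0),P[rd,2].max(),np.median(P[rd&(P[...,2]>.222)],0))
k=(abs(P[...,2]-.199)<.006)&(np.hypot(P[...,0]-.649,P[...,1]-.189)<.04); print('hub',P[k].mean(0))
E
```

```text
[0.6235 0.0269 0.3319] [0.0027 0.9629 0.2696 0.0077]
deck .117 9158 0.1174069465278125 tilt deg [-0.045  -0.0707]
caps .148 2684 0.14819720590581154 tilt deg [0.2093 0.1218]
head .203 926 0.2031749037554944 tilt deg [-4.058  -2.8243]
head [0.6209 0.0278 0.203 ]
post 216 [0.5669 0.1969 0.2274] 0.22934803936598153 [0.5669 0.1969 0.2274]
hub [0.6479 0.1891 0.1971]
```

View pics/w5.png

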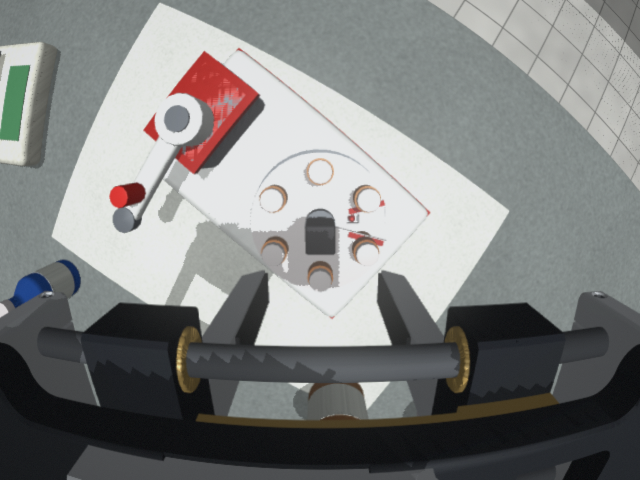

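The carousel is home. The deck is at 117.4 mm (expected 117), it is level, and the red pin shows in the slot at (351,217). Now I go back to the post.

Request:
carry_out --claw '[0.6,0.6,0.6,0.6,0.6,0.6,0.6,0.6]' --travel '[[-1.2,4,0],[-2.5,8,0],[-3.8,12.5,0],[-5.4,16.8,0],[-5.4,16.8,-2],[-5.4,16.8,-3],[-5.4,16.8,-3],[-5.4,16.8,-3]]' --twist '[[0,0,-8],[0,0,-16],[0,0,-24],[0,0,-32],[0,0,-35],[0,0,-35],[0,0,-35],[0,0,-35]]'

```text
time_s: 13.65
eef_pos: [0.5674, 0.194, 0.2913]
tcp_rot: [0.0, 0.999, -0.033, -0.001]
wrist_force: [-0.1, -0.3, 0.5]
grip_width: 0.599
finger_force: 0.0
```

Request:
carry_out --claw '[0.6,0.6,0.6,0.4,0.2,0.15,0.15,0.15]' --travel '[[0,0,-4],[0,0,-7],[0,0,-9],[0,0,-9],[0,0,-9],[0,0,-9],[0,0,-9],[0,0,-9]]' --twist '[[0,0,0],[0,0,0],[0,0,0],[0,0,0],[0,0,0],[0,0,0],[0,0,0],[0,0,0]]' --grip_force 10

```text
time_s: 14.45
eef_pos: [0.568, 0.1953, 0.2041]
tcp_rot: [-0.001, 0.999, -0.032, 0.001]
wrist_force: [1.2, 1.3, 0.7]
grip_width: 0.211
finger_force: 2.2
```

Request:
carry_out --claw '[0.15,0.15,0.15,0.15,0.15,0.15,0.15,0.15,0.15,0.15]' --travel '[[0,-1.15,0],[0.17,-2.28,0],[0.48,-3.39,0],[0.96,-4.42,0],[1.57,-5.4,0],[2.31,-6.27,0],[3.16,-7.03,0],[4.11,-7.67,0],[5.14,-8.17,0],[5.6,-8.33,0]]' --twist '[[0,0,8],[0,0,16],[0,0,24],[0,0,32],[0,0,40],[0,0,48],[0,0,56],[0,0,64],[0,0,72],[0,0,75]]'

```text
time_s: 15.45
eef_pos: [0.6239, 0.1138, 0.2041]
tcp_rot: [-0.001, 0.811, 0.585, 0.002]
wrist_force: [-1.9, 4.6, 2.2]
grip_width: 0.202
finger_force: 10.0
```

Request:
carry_out --claw '[0.15,0.15,0.15,0.15]' --travel '[[0.4,-0.12,0],[0.8,-0.22,0],[1.1,-0.28,0],[1.1,-0.28,0]]' --twist '[[0,0,3],[0,0,6],[0,0,8],[0,0,8]]'

```text
time_s: 15.85
eef_pos: [0.634, 0.1114, 0.2041]
tcp_rot: [-0.002, 0.769, 0.639, 0.001]
wrist_force: [-2.0, 5.3, 3.5]
grip_width: 0.206
finger_force: 10.0
```

Request:
carry_out --claw '[0.15,0.15,0.15,0.15]' --travel '[[0.2,0,0],[0.4,0,0],[0.6,0,0],[0.6,0,0]]' --twist '[[0,0,0],[0,0,0],[0,0,0],[0,0,0]]'

```text
time_s: 16.25
eef_pos: [0.634, 0.1114, 0.2039]
tcp_rot: [-0.006, 0.769, 0.639, -0.004]
wrist_force: [-17.9, 3.3, 7.9]
grip_width: 0.209
finger_force: 10.0
```

The arm stops at its stop (−18 N, no further travel). I relax part of the push, release and rise.

Request:
carry_out --claw '[0.15,0.3,0.45,0.5,0.5,0.5,0.5,0.5,0.5]' --travel '[[-0.3,0,0],[-0.3,0,0],[-0.3,0,0],[-0.3,0,0],[-0.3,0,3],[-0.3,0,7],[-0.3,0,12],[-0.3,0,12],[-0.3,0,12]]' --twist '[[0,0,0],[0,0,0],[0,0,0],[0,0,0],[0,0,0],[0,0,0],[0,0,0],[0,0,0],[0,0,0]]'

```text
time_s: 17.15
eef_pos: [0.6383, 0.1087, 0.3248]
tcp_rot: [0.002, 0.77, 0.638, 0.002]
wrist_force: [0.2, 0.4, -0.3]
grip_width: 0.5
finger_force: 0.0
```

```bash
python3 - <<'E'
from h import *
np.set_printoptions(precision=4,suppress=True)
im,d,ray,c,o=wrist('w6'); print(o['eef_pos'],o['wrist_force'])
P=c+ray*d[...,None]; I=im.astype(int)
rd=(I[...,0]>110)&(I[...,1]<60)&(P[...,2]>.222)&(P[...,2]<.24)&(d>0); print('post',rd.sum(),P[rd].mean(0))
k=(abs(P[...,2]-.199)<.005)&(np.hypot(P[...,0]-.649,P[...,1]-.189)<.035)&(d>0); print('hub',P[k].mean(0),k.sum())
near=np.hypot(P[...,0]-.621,P[...,1]-.027); k=(near<.076)&(abs(P[...,2]-.117)<.01)&(d>0); print('deck',np.median(P[k],0),k.sum())
im,d=r.capture('side'); save('s2',im); np.savez('pics/side.npz',im=im,d=d)
P=pts('side',d); I=im.astype(int); b=np.zeros(d.shape,bool); b[165:215,370:420]=1
k=b&(I[...,0]>110)&(I[...,1]<60)&(P[...,2]>.222)&(P[...,2]<.235); print('side post',k.sum(),P[k].mean(0))
E
```

```text
[0.6383 0.1087 0.3248] [ 0.2303  0.4437 -0.2616]
post 0 [nan nan nan]
hub [0.6477 0.1907 0.1971] 2486
deck [0.6069 0.0456 0.1174] 5407
side post 22 [0.6345 0.1092 0.2283]<stdin>:5: RuntimeWarning: Mean of empty slice.
  ret = um.true_divide(
```

View pics/s2.png

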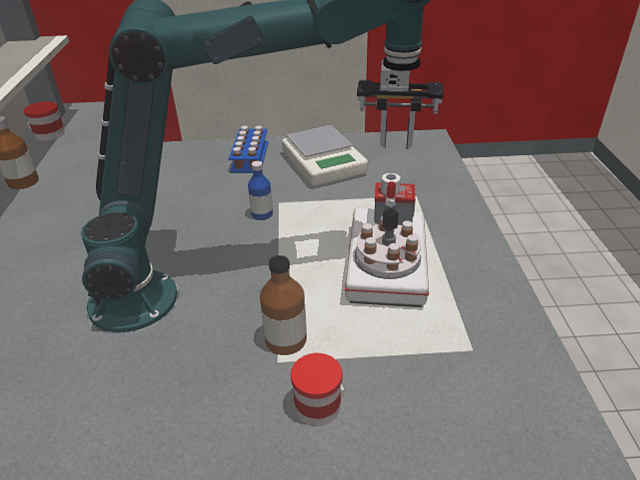

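The side view shows the carousel seated on the turntable, the needle arm back over the vials with its post at about 1° from the stop line, which is within measuring error, and the gripper clear above. The tub and bottles have not moved.

```bash
python3 -c "
from cell import r
print(r.job_done())"
```

```text
the job is handed in; nothing more can be done
None
```

The job is handed in: the carousel is fully home on the shaft and drive pin and let go, the needle arm is back against its stop over the vials, and the tub and bottles stand where they were, after about 17 s on the robot's clock.

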